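# Set the polarizer ring of the inspection light base to its long mark

## Robot

A 6-joint arm with a two-finger parallel gripper is mounted at the origin on the work surface. World frame = base frame: x ahead of the robot, y to its left, z up, the work surface at z = 0. Lengths are in m, angles in rad, forces in N, time in s.
With the tool pointing down it reaches from about 0.3 to 0.775 m from the base axis. Payload 14.6 kg.
Tool frame: the origin (TCP) lies on the centre line of the jaws, within the pads' length; the fingertips stand ctrl.tcp_to_tips ahead of it and the grasp point (between the pads) lies 2 mm behind it (ctrl.tcp_to_tips is the distance from the TCP to the fingertips, in m); z points along the fingers, y is the line along which they close (so a half turn about z gives the same grasp; the last joint's range is limited). The gripper opens to 94 mm and grips with 3 to 60 N. Pads are 16 mm wide; open, the fingers measure 119 mm over their backs; the gripper's body (75 mm by 177 mm) begins 78 mm behind the grasp point.
Start: joints at [-0.067, 0.3, 1.521, -0, 1.321, -0.067], TCP at [0.55, -0, 0.222] pointing down, gripper open.
Joint ranges: [-3.03, 3.03], [-0.79, 2.21], [0.23, 2.52], [-1.04, 4.18], [0, 3.07], [-2.55, 2.55]. Speed limits (rad/s): [2.22, 2.22, 2.57, 3.14, 3.14, 3.14].

## Interface

Orientations are given as [roll, pitch, yaw] about the fixed x, y, z axes, in that order (R = Rz(yaw) Ry(pitch) Rx(roll)).
In Python, from station import telemetry, viewer, hand_in, ctrl gives the robot as it stands.
- The arm moves only by the tool step_arm, never from a script. Its argument "plan" is a list of rows, each an object of numbers: "dx", "dy", "dz": the shift along the tool's x, y, z scaled (see below); "rx", "ry", "rz": the turn, a rotation vector about the tool's x, y, z scaled (see below); "claw": the closure, from 0 (fully open) to 1 (shut). In form: [{"dx": .., "dy": .., "dz": .., "rx": .., "ry": .., "rz": .., "claw": ..}, ...]. A call has 1 to 10 rows; each row shifts and turns the commanded pose from where the row before left it, along the tool's axes as they then stand; what a row does not reach is not made up. The controller multiplies each number of a shift by 0.1 m and each number of a turn by 90 degrees. A row lasts 1/10 s, in which the tool goes at most 50 mm and 8.59 degrees, less where a joint would pass 70% of its speed; a pose out of reach is approached as far as the arm can. A call with a number of a shift or a turn outside -1 to 1 is refused whole. A call with a gripper value outside its range is refused whole. The fingers move at their own pace and stop on an object; "grip_force" is the grip in N (left out, the last holds). Time passes only in rows, so rows that do not move let the fingers close. It gives the time, the measured TCP pose, the force, the opening and the grip force at its end, in the units of the state.
- telemetry.get_obs(): the state, without advancing time (a new reading comes with each control period).
- viewer.camera(name): name is "scene" or "side" or "wrist"; returns a dict with "img" (384x512x3 uint8, red, green, blue), "z_map" (384x512 float32, m along the optical axis (not along the pixel's ray), 0 where there is no reading), "fx", "fy", "cx", "cy" (pixels), "R" (3x3) and "t" (3): a world point X has camera coordinates R X + t; the wrist camera has in their place "tool_from_camera" (4x4, takes a point from camera to tool coordinates, whose origin is the TCP and whose axes are the flange's). Camera axes: x right, y down, z forward; pixel columns grow to the right and rows downward; lengths in m; the calibration is good to about 2 mm. A picture is of the moment at which its call begins: read the wrist's pose just before it.
- hand_in(): hands the job in; it is judged then, once.
Trained networks look in a picture, given as the dict that the camera call returned (one of the last four; its "shot" number tells which), for a name from the list of things; names that differ only in an ending like _2 or _b are one class to them, and where a whole thing is asked for, a point or a joint stands for the part that bears it (a point fixed in the world has none). Each returns a list of dicts, best first, with "score" (0 to 1); they miss things now and then, are a little off and sometimes report something else, mostly with a low value. They report only what shows in the picture. A call takes as long as a camera call.
- viewer.recognise(target, picture): "rect" ([left, top, right, bottom] in pixels, round what is visible of it).
The state is a dict: "time_s": time; "qpos": joint angles; "joint_vel": joint speeds; "tau": joint torques, N m; "ee_pos": TCP position; "eef_rot": TCP orientation; "force": force on the tool from outside, world axes, zero at the start; "moment": the same for the moment, N m; "grip_width": finger opening in m; "grip_force": force on a finger pad.
Only numpy, scipy, OpenCV 4.12 (cv2) and the standard library are available. Lean on these libraries where they do the work, as an engineer would, in place of code of your own. Each camera call takes 0.05 s, during which the arm holds its last target. There are 200 camera calls.

## Task

On the blue mat stands a round white light base with a filter ring on top; using the closed fingertips, push the upright post of the ring's lever clockwise (seen from above) all the way round to its stop, then push it back the other way until the lever's pointer lines up with the one long mark of the scale. Only push the post, gently: do not pinch it, and do not lift the ring, which merely rests in its seat. Leave the scale and all the other things where they are, and finish with the hand clear.

Things in the scene. Friction and masses are not known exactly. Their poses are not given: they have to be found in the camera images.
- light_base: Round white drum, 228 mm across, 44 mm high, fixed on the 4 mm thick mat. Origin: centre of its underside, on the vertical axis of ring and scale. z up; -x points to the middle of the lever's travel. A dark seat 108 mm across rises to 52 mm above the origin; two stop pins 8 mm across, 66 mm from the axis, rise to 66 mm and stop the lever's arm. No fixed part is higher.
- filter_ring (a joint): Ring angle (rad), positive anticlockwise from above; 0 with the lever along the base's -x. Travel -1.2 (clockwise stop) to 1.2. It stays where left; turning takes 0.12 N m, about 2 N at the post. The black ring is 98 mm across, 56 to 66 mm above the base's origin; it rests in its seat by its weight alone.
- post (a point): The lever's upright round black post, 12 mm across, axis 70 mm from the turning axis, rising from the top of the lever's arm (66 mm above the base's origin) to 105 mm above it. This point: on the post's axis, 90 mm above the base's origin. Its frame turns with the ring; -x points outward along the lever.
- pointer (a point): Tip of the lever's thin black pointer (3 mm wide), 94 mm from the axis, 60 mm above the base's origin, just above the inner edge of the scale, in line with the post. Its -x points outward along the lever.
- long_mark (a point): Top middle of the scale's long mark: a raised black bar 28 mm long (radially), 5 wide, 5 high; this point is 99 mm from the axis, 55 mm above the base's origin. Short marks (10 x 2 x 2 mm) follow every 12 degrees, five a side. The scale: a stiff metal arc 85 to 111 mm from the axis, top 50 mm above the origin, set within 0.45 rad of the base's -x. Frame: -x outward along the mark.
- paste_jar: Bystander: amber glass jar with a wider yellow lid, 42 across, 38 high (mm); stands off the lever side of the light base. Origin: its underside. Leave alone.
- vial: Bystander: small green glass vial with black cap, 24 across, 40 high (mm); stands off the lever side of the light base. Origin: its underside. Leave alone.
- dropper: Bystander: white plastic dropper bottle, 48 across, 118 high (mm); stands behind the light base. Origin: its underside. Leave alone.
- board: Bystander: phone circuit board, 95 x 22 x 7 (mm); lies on the mat beside the light base. Origin: its underside. Leave alone.
- driver: Bystander: precision screwdriver with a metal handle, 128 long, 14 high (mm); lies on the mat beside the light base. Origin: its underside. Leave alone.
- tweezers: Bystander: dark steel tweezers, 125 long, 4 high (mm); lie on the mat behind the light base. Origin: its underside. Leave alone.
- screw_tray: Bystander: open aluminium tray, 70 x 50 x 18 (mm); stands on the mat beside the light base. Origin: its underside. Leave alone.

How it is judged:
By the outcome, as a careful person would: the job done as asked, in the order asked, and still so for the second after the job is handed in, with the robot touching nothing.
It also fails if it takes over 51 s, if anything falls off the work surface, if the arm or the gripper's body presses on something with over 40 N, if the wrist force passes 120 N, or if a joint passes its speed limit or range.

## Working session

There is one attempt and no reset: what is moved stays moved. The work goes in short steps, Python scripts to look and compute and a tool call to move; the robot and the scene stay as the last step left them, time stands still between calls to the robot, and variables do not carry over. Pictures are saved under pics/ and viewed, at most 10 in all, crops included, and the job is handed in when it is done.

Besides the shell and the picture viewer there is one more tool, called after ">>>" by a JSON object that holds its "method" and its "body". step_arm: Moves the arm, as the interface text tells. Shifts and turns lie within -1 to 1; 1 stands for 0.1 m of shift or 90 degrees of turn. Its arguments: {"type":"object","properties":{"plan":{"type":"array"},"grip_force":{"type":"number"}},"required":["plan"]}

```bash
mkdir -p pics; cat > h.py <<'E'
import numpy as np, cv2
from station import telemetry, viewer, ctrl
def save(p,n): cv2.imwrite('pics/'+n,cv2.cvtColor(p['img'],cv2.COLOR_RGB2BGR))
def cloud(p):
    z=p['z_map']; v,u=np.indices(z.shape)
    c=np.stack([(u-p['cx'])/p['fx']*z,(v-p['cy'])/p['fy']*z,z],-1)
    return (c-p['t'])@p['R']   # R^T(c-t)
def proj(p,X):
    c=p['R']@np.asarray(X)+p['t']; return c[0]/c[2]*p['fx']+p['cx'],c[1]/c[2]*p['fy']+p['cy']
E
python3 - <<'E'
from h import *
o=telemetry.get_obs(); print(o['time_s'],o['ee_pos'],o['eef_rot'],ctrl.tcp_to_tips,o['grip_width'])
for n in('scene','side'):
    p=viewer.camera(n); save(p,n+'0.png'); W=cloud(p); 
    print(n,'cam at',(-p['R'].T@p['t']).round(3),p['fx'])
    for t in ('light_base','filter_ring','post','pointer','long_mark','dropper','paste_jar','vial'):
        for d in viewer.recognise(t,p)[:2]:
            l,tp,r,b=map(float,d['rect']); m=W[int((tp+b)/2),int((l+r)/2)]
            print(t,round(d['score'],2),[round(x) for x in (l,tp,r,b)],m.round(3))
E
```

```text
0.0 [ 5.49761382e-01 -5.07625271e-06  2.21886816e-01] [-3.14045707e+00 -6.34012538e-05  1.57076598e+00] 0.017 0.09421305832874038
scene cam at [1.024 0.179 0.589] 377.7386269083097
light_base 0.96 [196, 137, 310, 242] [0.583 0.003 0.071]
filter_ring 0.57 [230, 132, 282, 196] [ 0.517 -0.017  0.069]
post 0.56 [225, 132, 279, 197] [ 0.518 -0.023  0.068]
pointer 0.58 [226, 137, 281, 196] [ 0.523 -0.018  0.069]
long_mark 0.57 [218, 145, 310, 181] [ 0.504 -0.004  0.068]
dropper 0.8 [256, 218, 284, 267] [0.691 0.074 0.082]
paste_jar 0.83 [301, 146, 318, 172] [0.432 0.074 0.041]
side cam at [0.334 0.592 0.553] 419.3155967767351
light_base 0.6 [219, 173, 349, 262] [0.525 0.038 0.057]
filter_ring 0.91 [257, 178, 326, 214] [ 0.529 -0.014  0.07 ]
post 0.7 [254, 176, 330, 216] [ 0.527 -0.016  0.069]
pointer 0.87 [257, 176, 326, 215] [ 0.529 -0.014  0.07 ]
long_mark 0.87 [286, 180, 341, 242] [ 0.483 -0.013  0.049]
long_mark 0.64 [227, 261, 291, 294] [0.527 0.145 0.005]
dropper 0.69 [191, 175, 221, 238] [0.656 0.087 0.075]
paste_jar 0.69 [322, 244, 347, 279] [0.413 0.092 0.043]
vial 0.73 [346, 199, 360, 220] [ 0.417 -0.066  0.035]
```

```bash
python3 - <<'E'
import cv2,numpy as np
a=cv2.imread('pics/scene0.png')[110:280,160:360]; b=cv2.imread('pics/side0.png')[150:320,180:380]
cv2.imwrite('pics/c0.png',np.hstack([cv2.resize(x,None,fx=2,fy=3,interpolation=2) if 0 else cv2.resize(x,(400,340),interpolation=cv2.INTER_CUBIC) for x in(a,b)]))
E
```

```text
(no output)
```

View pics/c0.png

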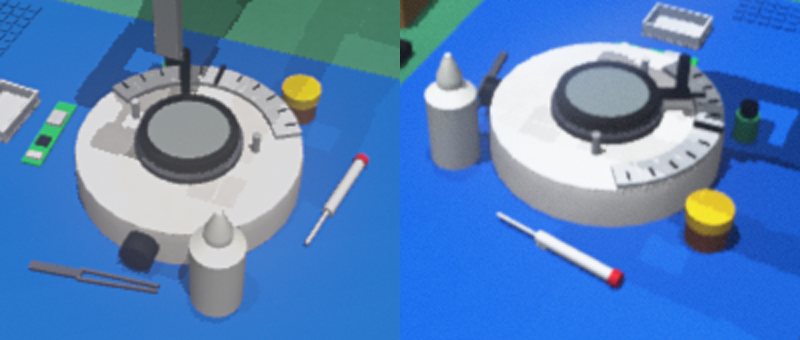

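```bash
python3 - <<'E'
from h import *
p=viewer.camera('wrist'); save(p,'wrist0.png'); print(p['tool_from_camera'].round(4),p['fx'],p['cx'],p['cy'])
E
```

```text
[[-6.000e-04 -9.633e-01 -2.684e-01  7.820e-02]
 [ 1.000e+00 -3.000e-04 -1.100e-03  5.000e-04]
 [ 1.000e-03 -2.684e-01  9.633e-01 -1.607e-01]
 [ 0.000e+00  0.000e+00  0.000e+00  1.000e+00]] 311.006421704047 252.49877218684378 195.2572707229619
```

View pics/wrist0.png

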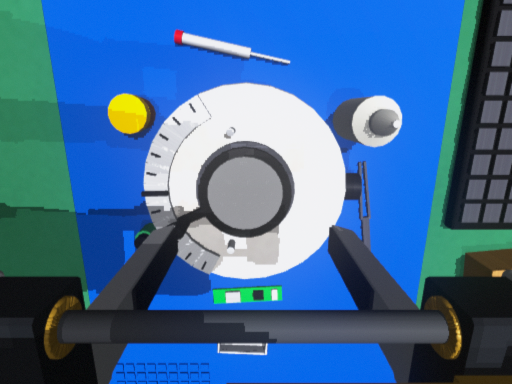

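The views show the lever post next to and anticlockwise of the long mark: in the wrist picture the long mark is at about (155,193), the lever tip at (180,225), the stop pins at (230,132) and (231,246). Next I fit the axis and polar angles.

```bash
cat >> h.py <<'E'
from scipy.spatial.transform import Rotation as Ro
def wrist():
    o=telemetry.get_obs(); p=viewer.camera('wrist'); p=dict(p)
    T=np.eye(4); T[:3,:3]=Ro.from_euler('xyz',o['eef_rot']).as_matrix(); T[:3,3]=o['ee_pos']
    M=np.linalg.inv(T@p['tool_from_camera']); p['R']=M[:3,:3]; p['t']=M[:3,3]; return o,p
def top(p,z,c,half=.13,s=.0005):  # orthographic-by-plane rectified picture, right=+x, up=+y
    n=int(2*half/s); j,i=np.meshgrid(np.arange(n),np.arange(n))
    X=np.stack([c[0]-half+j*s,c[1]+half-i*s,np.full(j.shape,z)],-1)
    q=X@p['R'].T+p['t']; u=q[...,0]/q[...,2]*p['fx']+p['cx']; v=q[...,1]/q[...,2]*p['fy']+p['cy']
    return cv2.remap(p['img'],u.astype('f4'),v.astype('f4'),cv2.INTER_LINEAR)
def polar(p,z,c,rs,th):
    R,T=np.meshgrid(rs,th); X=np.stack([c[0]+R*np.cos(T),c[1]+R*np.sin(T),np.full(R.shape,z)],-1)
    q=X@p['R'].T+p['t']; u=q[...,0]/q[...,2]*p['fx']+p['cx']; v=q[...,1]/q[...,2]*p['fy']+p['cy']
    return cv2.remap(p['img'].mean(2).astype('f4'),u.astype('f4'),v.astype('f4'),cv2.INTER_LINEAR)
E
python3 - <<'E'
from h import *
from scipy.optimize import least_squares
o,p=wrist(); W=cloud(p); img=p['img'].astype(float)
z=W[...,2]; ok=p['z_map']>0
h=np.histogram(z[ok],bins=np.arange(-.01,.13,.004)); print([(round(b,3),n) for n,b in zip(*h)])
def fit(mask,r):
    hull=[]; P=W[mask][:,:2]; c=np.median(P,0)
    # outer boundary: max radius per angle bin
    for _ in range(5):
        d=P-c; a=np.arctan2(d[:,1],d[:,0]); rr=np.hypot(*d.T); e=[]
        for k in np.linspace(-np.pi,np.pi,121)[:-1]:
            s=(a>=k)&(a<k+np.pi/60)&(rr<r+.006)
            if s.sum(): i=np.argmax(np.where(s,rr,0)); e.append(P[i])
        e=np.array(e); f=least_squares(lambda x:np.hypot(*(e-x[:2]).T)-x[2],[*c,r],loss='soft_l1',f_scale=.001); c=f.x[:2]
    return f.x.round(4),len(e),np.median(abs(f.fun)).round(5)
near=np.hypot(W[...,0]-.55,W[...,1])<.16
print('drum',fit(ok&near&(abs(z-.048)<.004)&(img.min(2)>110),.114))
print('ring',fit(ok&near&(abs(z-.069)<.004),.049))
# disc centre
m=cv2.inRange(p['img'],(90,100,95),(140,150,150))
# post: highest black points
s=ok&near&(z>.085)&(z<.115); print('post pts',s.sum(),W[s].mean(0) if s.any() else '')
c=(.55,0.02); 
cv2.imwrite('pics/top0.png',cv2.cvtColor(top(p,.054,c),cv2.COLOR_RGB2BGR))
E
```

```text
[(np.float64(-0.01), np.int64(0)), (np.float64(-0.006), np.int64(4842)), (np.float64(-0.002), np.int64(38346)), (np.float64(0.002), np.int64(62783)), (np.float64(0.006), np.int64(1715)), (np.float64(0.01), np.int64(1543)), (np.float64(0.014), np.int64(4873)), (np.float64(0.018), np.int64(5263)), (np.float64(0.022), np.int64(413)), (np.float64(0.026), np.int64(185)), (np.float64(0.03), np.int64(273)), (np.float64(0.034), np.int64(322)), (np.float64(0.038), np.int64(1562)), (np.float64(0.042), np.int64(4200)), (np.float64(0.046), np.int64(14275)), (np.float64(0.05), np.int64(4266)), (np.float64(0.054), np.int64(1073)), (np.float64(0.058), np.int64(129)), (np.float64(0.062), np.int64(1038)), (np.float64(0.066), np.int64(5908)), (np.float64(0.07), np.int64(117)), (np.float64(0.074), np.int64(186)), (np.float64(0.078), np.int64(593)), (np.float64(0.082), np.int64(457)), (np.float64(0.086), np.int64(209)), (np.float64(0.09), np.int64(59)), (np.float64(0.094), np.int64(68)), (np.float64(0.098), np.int64(139)), (np.float64(0.102), np.int64(143)), (np.float64(0.106), np.int64(166)), (np.float64(0.11), np.int64(90)), (np.float64(0.114), np.int64(69)), (np.float64(0.118), np.int64(72)), (np.float64(0.122), np.int64(0))]
drum (array([ 0.5424, -0.0084,  0.1111]), 119, np.float64(0.00033))
ring (array([ 0.5419, -0.0086,  0.0486]), 120, np.float64(0.00015))
post pts 992 [0.63286311 0.05031964 0.09829459]
```

View pics/top0.png

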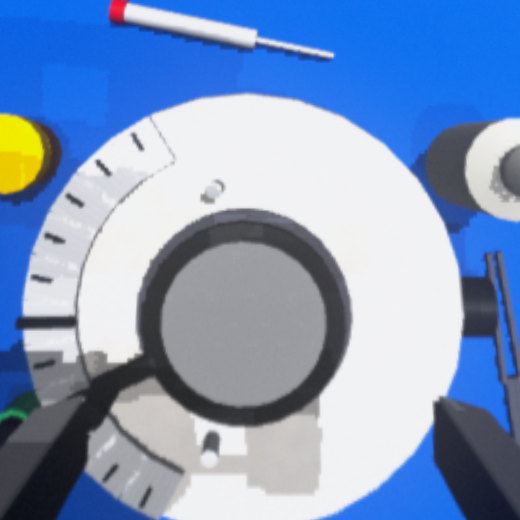

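The rectified top view shows the long mark at (47,322), the pins at (212,190) and (210,447), and the lever at about 24° anticlockwise of -x, partly behind a finger. The fitted axis is about (0.542, -0.0085). Closing the fingers for a clear view.

>>> {"method": "step_arm", "body": {"plan": [{"claw": 1},{"claw": 1},{"claw": 1},{"claw": 1},{"claw": 1},{"claw": 1},{"claw": 1},{"claw": 1},{"claw": 1},{"claw": 1}], "grip_force": 10}}

```text
$.plan[0]: bad value
```

```bash
python3 - <<'E'
from h import *
o,p=wrist(); print(o['time_s'],o['grip_width'],o['force'])
c=(.5422,-.0085); W=cloud(p)
th=np.radians(np.arange(130,250,.25))
def dark(z,rs,lo,hi,lab):
    g=polar(p,z,c,rs,th).mean(1); s=(np.degrees(th)>lo)&(np.degrees(th)<hi)
    w=np.clip(np.median(g)-30-g,0,None)*s; print(lab,np.degrees((w*th).sum()/max(w.sum(),1e-6)).round(2),'min',g[s].min().round(),'med',np.median(g).round())
dark(.059,np.arange(.087,.112,.001),174,190,'mark')
for lo,hi in((192,230),): dark(.064,np.arange(.083,.093,.001),lo,hi,'pointer')
P=W[(p['z_map']>0)&(W[...,2]>.085)&(W[...,2]<.115)&(abs(np.hypot(W[...,0]-c[0],W[...,1]-c[1])-.07)<.015)]
print('post',len(P),P.mean(0) if len(P) else '')
t=top(p,.064,c,.125); t=t; cv2.imwrite('pics/top1.png',cv2.cvtColor(t,cv2.COLOR_RGB2BGR))
s=viewer.camera('side'); W=cloud(s);
P=W[(s['z_map']>0)&(W[...,2]>.085)&(W[...,2]<.115)&(abs(np.hypot(W[...,0]-c[0],W[...,1]-c[1])-.07)<.015)]
print('post side',len(P),np.median(P,0) if len(P) else '')
s=viewer.camera('scene'); W=cloud(s);
P=W[(s['z_map']>0)&(W[...,2]>.085)&(W[...,2]<.115)&(abs(np.hypot(W[...,0]-c[0],W[...,1]-c[1])-.07)<.015)]
print('post scene',len(P),np.median(P,0) if len(P) else '')
E
```

```text
1.0 0.09398968658854963 [-0.10519063  0.48684769 -0.03297749]
mark 180.7 min 50.0 med 156.0
pointer 207.14 min 34.0 med 192.0
post 164 [ 0.48061297 -0.03467231  0.09999983]
post side 92 [ 0.47816532 -0.03259285  0.10038901]
post scene 60 [ 0.48331909 -0.03517919  0.09829328]
```

View pics/top1.png

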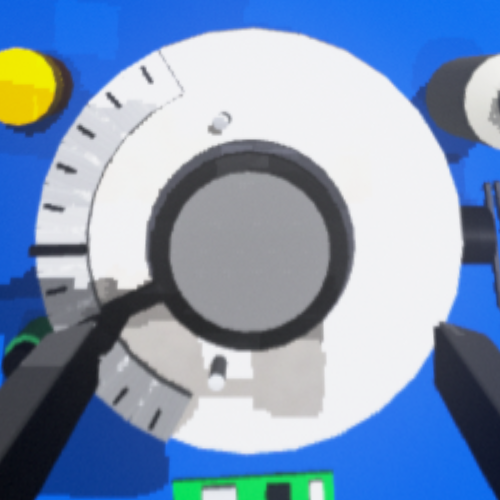

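>>> {"method": "step_arm", "body": {"plan": [{"dx": -0.144,"dy": -0.149,"dz": 0,"rx": 0,"ry": 0,"rz": 0,"claw": 1},{"dx": -0.144,"dy": -0.149,"dz": 0,"rx": 0,"ry": 0,"rz": 0,"claw": 1},{"dx": -0.144,"dy": -0.149,"dz": 0,"rx": 0,"ry": 0,"rz": 0,"claw": 1},{"dx": -0.143,"dy": -0.149,"dz": 0,"rx": 0,"ry": 0,"rz": 0,"claw": 1},{"dx": 0,"dy": 0,"dz": 0,"rx": 0,"ry": 0,"rz": -0.0889,"claw": 1},{"dx": 0,"dy": 0,"dz": 0,"rx": 0,"ry": 0,"rz": -0.0889,"claw": 1},{"dx": 0,"dy": 0,"dz": 0,"rx": 0,"ry": 0,"rz": -0.0889,"claw": 1},{"dx": 0,"dy": 0,"dz": 0,"rx": 0,"ry": 0,"rz": -0.0889,"claw": 1},{"dx": 0,"dy": 0,"dz": 0,"rx": 0,"ry": 0,"rz": 0,"claw": 1},{"dx": 0,"dy": 0,"dz": 0,"rx": 0,"ry": 0,"rz": 0,"claw": 1}], "grip_force": 10}}

```text
time_s: 2.15
ee_pos: [0.4904, -0.0575, 0.2225]
eef_rot: [3.142, 0.0, 2.125]
force: [-0.1, 0.3, -0.0]
grip_width: 0.0173
grip_force: 0.0
```

```bash
cat >> h.py <<'E'
C=np.array([.5422,-.0085])
def rel():
    o=telemetry.get_obs(); R=Ro.from_euler('xyz',o['eef_rot']).as_matrix()
    d=np.append(o['ee_pos'][:2]-C,0); q=d@R   # TCP rel centre in tool axes, want (-14,-70) / (+14,-70)
    phi=np.degrees(np.arctan2(R[1,0],R[0,0]))  # yaw; lever angle=90+... 
    print('t',round(o['time_s'],2),'tcp',o['ee_pos'].round(4),'lever-frame phi',round(90+phi if 90+phi>0 else 450+phi,2),'tool xy mm',(q[:2]*1e3).round(2),'F',o['force'].round(2),'F tool',(R.T@o['force']).round(2),'M',o['moment'].round(2),'gw',round(o['grip_width'],4)); return o
E
python3 - <<'E'
from h import *
rel(); o,p=wrist(); W=cloud(p)
P=W[(p['z_map']>0)&(W[...,2]>.098)&(W[...,2]<.115)&(abs(np.hypot(W[...,0]-C[0],W[...,1]-C[1])-.07)<.015)]
print('post',len(P),np.median(P,0) if len(P) else '',[proj(p,[.480,-.034,.109])]); save(p,'w2.png')
E
```

```text
t 2.15 tcp [ 0.4904 -0.0575  0.2225] lever-frame phi 211.76 tool xy mm [-14.4  -69.86] F [-0.11  0.26 -0.01] F tool [0.28 0.04 0.01] M [ 0.05 -0.05 -0.02] gw 0.0173
post 147 [ 0.47765372 -0.03632315  0.10729669] [(np.float64(256.21212681388073), np.float64(169.6004145221993))]
```

View pics/w2.png

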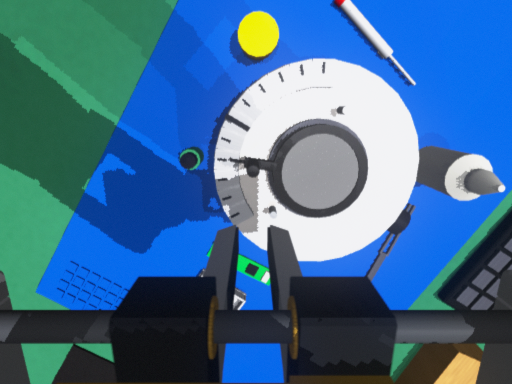

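The wrist view now shows the post top at (252,170), long mark at (238,124), and the fingers clear of the post below it at (250,235). The post measures 70.2 mm from the axis at 203.3°, which fits. Descending.

>>> {"method": "step_arm", "body": {"plan": [{"dx": 0,"dy": 0,"dz": 0.25,"rx": 0,"ry": 0,"rz": 0,"claw": 1},{"dx": 0,"dy": 0,"dz": 0.25,"rx": 0,"ry": 0,"rz": 0,"claw": 1},{"dx": 0,"dy": 0,"dz": 0.25,"rx": 0,"ry": 0,"rz": 0,"claw": 1},{"dx": 0,"dy": 0,"dz": 0.25,"rx": 0,"ry": 0,"rz": 0,"claw": 1},{"dx": 0,"dy": 0,"dz": 0.25,"rx": 0,"ry": 0,"rz": 0,"claw": 1},{"dx": 0,"dy": 0,"dz": 0,"rx": 0,"ry": 0,"rz": 0,"claw": 1},{"dx": 0,"dy": 0,"dz": 0,"rx": 0,"ry": 0,"rz": 0,"claw": 1},{"dx": 0,"dy": 0,"dz": 0,"rx": 0,"ry": 0,"rz": 0,"claw": 1}]}}

```text
time_s: 3.0
ee_pos: [0.4911, -0.0576, 0.0988]
eef_rot: [3.14, 0.001, 2.129]
force: [-0.9, 0.5, 0.9]
grip_width: 0.0007
grip_force: 0.0
```

```bash
python3 - <<'E'
from h import *
rel()
for d in (4,3,2,1):
    a=np.radians(d); print(d,'rz',round(d/90,4),'dx,dy cw(-14):',*[((np.array([s*14,70])-np.array([[np.cos(e),-np.sin(e)],[np.sin(e),np.cos(e)]])@[s*14,70])/100).round(4) for s,e in((1,a),(-1,-a))])
E
```

```text
t 3.0 tcp [ 0.4911 -0.0576  0.0988] lever-frame phi 211.95 tool xy mm [-14.62 -69.36] F [-0.86  0.47  0.91] F tool [ 0.85 -0.48 -0.91] M [ 0.04 -0.04 -0.  ] gw 0.0007
4 rz 0.0444 dx,dy cw(-14): [ 0.0492 -0.0081] [-0.0492 -0.0081]
3 rz 0.0333 dx,dy cw(-14): [ 0.0368 -0.0064] [-0.0368 -0.0064]
2 rz 0.0222 dx,dy cw(-14): [ 0.0245 -0.0045] [-0.0245 -0.0045]
1 rz 0.0111 dx,dy cw(-14): [ 0.0122 -0.0023] [-0.0122 -0.0023]
```

Start the clockwise push, 4° per row.

>>> {"method": "step_arm", "body": {"plan": [{"dx": 0.0492,"dy": -0.0081,"dz": 0,"rx": 0,"ry": 0,"rz": 0.0444,"claw": 1},{"dx": 0.0492,"dy": -0.0081,"dz": 0,"rx": 0,"ry": 0,"rz": 0.0444,"claw": 1},{"dx": 0.0492,"dy": -0.0081,"dz": 0,"rx": 0,"ry": 0,"rz": 0.0444,"claw": 1},{"dx": 0.0492,"dy": -0.0081,"dz": 0,"rx": 0,"ry": 0,"rz": 0.0444,"claw": 1},{"dx": 0.0492,"dy": -0.0081,"dz": 0,"rx": 0,"ry": 0,"rz": 0.0444,"claw": 1}]}}

```text
time_s: 3.5
ee_pos: [0.4773, -0.037, 0.0988]
eef_rot: [3.14, 0.001, 1.777]
force: [0.3, -1.7, -0.3]
grip_width: 0.0005
grip_force: 1.1
```

```bash
python3 -c "
from h import *
rel()"
```

```text
t 3.5 tcp [ 0.4773 -0.037   0.0988] lever-frame phi 191.82 tool xy mm [-14.56 -69.37] F [ 0.3  -1.67 -0.32] F tool [-1.7  -0.05  0.32] M [-0.43 -0.03  0.05] gw 0.0005
```

>>> {"method": "step_arm", "body": {"plan": [{"dx": 0.0492,"dy": -0.0081,"dz": 0,"rx": 0,"ry": 0,"rz": 0.0444,"claw": 1},{"dx": 0.0492,"dy": -0.0081,"dz": 0,"rx": 0,"ry": 0,"rz": 0.0444,"claw": 1},{"dx": 0.0492,"dy": -0.0081,"dz": 0,"rx": 0,"ry": 0,"rz": 0.0444,"claw": 1},{"dx": 0.0492,"dy": -0.0081,"dz": 0,"rx": 0,"ry": 0,"rz": 0.0444,"claw": 1},{"dx": 0.0492,"dy": -0.0081,"dz": 0,"rx": 0,"ry": 0,"rz": 0.0444,"claw": 1},{"dx": 0.0492,"dy": -0.0081,"dz": 0,"rx": 0,"ry": 0,"rz": 0.0444,"claw": 1},{"dx": 0.0492,"dy": -0.0081,"dz": 0,"rx": 0,"ry": 0,"rz": 0.0444,"claw": 1},{"dx": 0.0492,"dy": -0.0081,"dz": 0,"rx": 0,"ry": 0,"rz": 0.0444,"claw": 1},{"dx": 0.0492,"dy": -0.0081,"dz": 0,"rx": 0,"ry": 0,"rz": 0.0444,"claw": 1},{"dx": 0.0492,"dy": -0.0081,"dz": 0,"rx": 0,"ry": 0,"rz": 0.0444,"claw": 1}]}}

```text
time_s: 4.5
ee_pos: [0.4743, 0.012, 0.0988]
eef_rot: [3.14, -0.0, 1.08]
force: [-0.5, -2.1, 0.7]
grip_width: 0.0005
grip_force: 1.1
```

```bash
python3 -c "
from h import *
rel()"
```

```text
t 4.5 tcp [0.4743 0.012  0.0988] lever-frame phi 151.86 tool xy mm [-13.94 -69.51] F [-0.46 -2.07  0.69] F tool [-2.04  0.57 -0.69] M [-0.35  0.22  0.03] gw 0.0005
```

>>> {"method": "step_arm", "body": {"plan": [{"dx": 0.0492,"dy": -0.0081,"dz": 0,"rx": 0,"ry": 0,"rz": 0.0444,"claw": 1},{"dx": 0.0492,"dy": -0.0081,"dz": 0,"rx": 0,"ry": 0,"rz": 0.0444,"claw": 1},{"dx": 0.0492,"dy": -0.0081,"dz": 0,"rx": 0,"ry": 0,"rz": 0.0444,"claw": 1},{"dx": 0.0492,"dy": -0.0081,"dz": 0,"rx": 0,"ry": 0,"rz": 0.0444,"claw": 1},{"dx": 0.0492,"dy": -0.0081,"dz": 0,"rx": 0,"ry": 0,"rz": 0.0444,"claw": 1},{"dx": 0.0492,"dy": -0.0081,"dz": 0,"rx": 0,"ry": 0,"rz": 0.0444,"claw": 1},{"dx": 0.0492,"dy": -0.0081,"dz": 0,"rx": 0,"ry": 0,"rz": 0.0444,"claw": 1}]}}

```text
time_s: 5.2
ee_pos: [0.492, 0.0417, 0.0988]
eef_rot: [3.14, -0.001, 0.592]
force: [-0.5, -2.5, -0.0]
grip_width: 0.0005
grip_force: 0.9
```

```bash
python3 -c "
from h import *
rel()"
```

```text
t 5.2 tcp [0.492  0.0417 0.0988] lever-frame phi 123.89 tool xy mm [-13.66 -69.69] F [-0.49 -2.51 -0.02] F tool [-1.8   1.81  0.02] M [-0.41  0.23 -0.02] gw 0.0005
```

>>> {"method": "step_arm", "body": {"plan": [{"dx": 0.0245,"dy": -0.0045,"dz": 0,"rx": 0,"ry": 0,"rz": 0.0222,"claw": 1},{"dx": 0.0245,"dy": -0.0045,"dz": 0,"rx": 0,"ry": 0,"rz": 0.0222,"claw": 1},{"dx": 0.0245,"dy": -0.0045,"dz": 0,"rx": 0,"ry": 0,"rz": 0.0222,"claw": 1},{"dx": 0.0245,"dy": -0.0045,"dz": 0,"rx": 0,"ry": 0,"rz": 0.0222,"claw": 1},{"dx": 0.0122,"dy": -0.0023,"dz": 0,"rx": 0,"ry": 0,"rz": 0.0111,"claw": 1},{"dx": 0,"dy": 0,"dz": 0,"rx": 0,"ry": 0,"rz": 0,"claw": 1}]}}

```text
time_s: 5.8
ee_pos: [0.5003, 0.0492, 0.0983]
eef_rot: [3.141, -0.001, 0.438]
force: [-0.2, 0.7, 0.0]
grip_width: 0.0007
grip_force: 0.1
```

```bash
python3 -c "
from h import *
rel()"
```

```text
t 5.8 tcp [0.5003 0.0492 0.0983] lever-frame phi 115.09 tool xy mm [-13.51 -69.99] F [-0.18  0.68  0.  ] F tool [ 0.13 -0.69 -0.  ] M [ 0.02  0.09 -0.01] gw 0.0007
```

>>> {"method": "step_arm", "body": {"plan": [{"dx": 0.0122,"dy": -0.0023,"dz": 0,"rx": 0,"ry": 0,"rz": 0.0111,"claw": 1},{"dx": 0.0122,"dy": -0.0023,"dz": 0,"rx": 0,"ry": 0,"rz": 0.0111,"claw": 1},{"dx": 0,"dy": 0,"dz": 0,"rx": 0,"ry": 0,"rz": 0,"claw": 1}]}}

```text
time_s: 6.1
ee_pos: [0.502, 0.0506, 0.0976]
eef_rot: [3.142, -0.0, 0.402]
force: [0.1, -0.8, 1.0]
grip_width: 0.0003
grip_force: 0.4
```

```bash
python3 -c "
from h import *
rel()"
```

```text
t 6.1 tcp [0.502  0.0506 0.0976] lever-frame phi 113.06 tool xy mm [-13.79 -70.13] F [ 0.06 -0.77  0.96] F tool [-0.25  0.74 -0.96] M [0.01 0.2  0.08] gw 0.0003
```

>>> {"method": "step_arm", "body": {"plan": [{"dx": 0.0061,"dy": -0.0011,"dz": 0,"rx": 0,"ry": 0,"rz": 0.0055,"claw": 1},{"dx": 0.0061,"dy": -0.0011,"dz": 0,"rx": 0,"ry": 0,"rz": 0.0055,"claw": 1},{"dx": 0.0061,"dy": -0.0011,"dz": 0,"rx": 0,"ry": 0,"rz": 0.0055,"claw": 1}]}}

```text
time_s: 6.4
ee_pos: [0.5035, 0.0516, 0.0974]
eef_rot: [-3.141, 0.0, 0.377]
force: [-1.4, -0.3, 1.9]
grip_width: 0.0008
grip_force: 1.0
```

```bash
python3 -c "
from h import *
rel()"
```

```text
t 6.4 tcp [0.5035 0.0516 0.0974] lever-frame phi 111.58 tool xy mm [-13.91 -70.13] F [-1.39 -0.33  1.89] F tool [-1.42 -0.21 -1.89] M [-0.03  0.46  0.01] gw 0.0008
```

>>> {"method": "step_arm", "body": {"plan": [{"dx": 0.0061,"dy": -0.0011,"dz": 0,"rx": 0,"ry": 0,"rz": 0.0055,"claw": 1},{"dx": 0.0061,"dy": -0.0011,"dz": 0,"rx": 0,"ry": 0,"rz": 0.0055,"claw": 1}]}}

```text
time_s: 6.6
ee_pos: [0.504, 0.0521, 0.0973]
eef_rot: [-3.141, 0.002, 0.359]
force: [-8.6, -3.4, 5.2]
grip_width: 0.0008
grip_force: 4.4
```

```bash
python3 -c "
from h import *
rel()
o,p=wrist(); save(p,'w3.png')"
```

```text
t 6.6 tcp [0.504  0.0521 0.0973] lever-frame phi 110.59 tool xy mm [-14.47 -70.14] F [-8.57 -3.43  5.21] F tool [-9.24  0.2  -5.19] M [-0.51  1.64  0.01] gw 0.0008
```

View pics/w3.png

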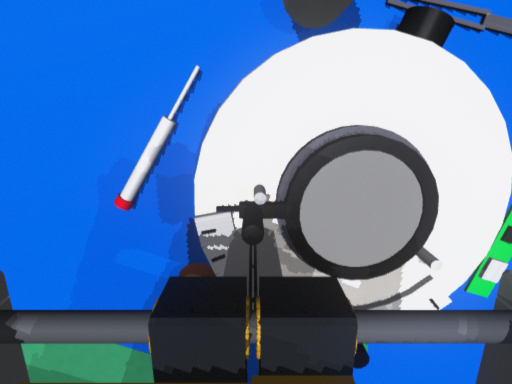

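The picture shows the lever arm against the pin at (260,195) and force up from about 2 to 9 N, so it's at the clockwise stop. Now I back off, lift over the post and come down on the other side.

>>> {"method": "step_arm", "body": {"plan": [{"dx": -0.03,"dy": 0,"dz": 0,"rx": 0,"ry": 0,"rz": 0,"claw": 1},{"dx": -0.05,"dy": 0,"dz": 0,"rx": 0,"ry": 0,"rz": 0,"claw": 1},{"dx": 0,"dy": 0,"dz": -0.22,"rx": 0,"ry": 0,"rz": 0,"claw": 1},{"dx": 0,"dy": 0,"dz": -0.22,"rx": 0,"ry": 0,"rz": 0,"claw": 1},{"dx": 0,"dy": 0,"dz": -0.06,"rx": 0,"ry": 0,"rz": 0,"claw": 1},{"dx": 0.16,"dy": 0,"dz": 0,"rx": 0,"ry": 0,"rz": 0,"claw": 1},{"dx": 0.16,"dy": 0,"dz": 0,"rx": 0,"ry": 0,"rz": 0,"claw": 1},{"dx": 0.16,"dy": 0,"dz": 0,"rx": 0,"ry": 0,"rz": 0,"claw": 1},{"dx": 0,"dy": 0,"dz": 0,"rx": 0,"ry": 0,"rz": 0,"claw": 1},{"dx": 0,"dy": 0,"dz": 0,"rx": 0,"ry": 0,"rz": 0,"claw": 1}]}}

```text
time_s: 7.65
ee_pos: [0.5413, 0.0662, 0.1466]
eef_rot: [-3.141, 0.001, 0.36]
force: [0.0, -1.0, -0.2]
grip_width: 0.0006
grip_force: 0.0
```

```bash
python3 -c "
from h import *
rel()
o,p=wrist(); W=cloud(p)
for z0 in(.098,):
  P=W[(p['z_map']>0)&(W[...,2]>z0)&(W[...,2]<.115)&(abs(np.hypot(W[...,0]-C[0],W[...,1]-C[1])-.07)<.015)]
  m=np.median(P,0)[:2]-C; print(len(P),np.hypot(*m),np.degrees(np.arctan2(m[1],m[0])))
"
```

```text
t 7.65 tcp [0.5413 0.0662 0.1466] lever-frame phi 110.64 tool xy mm [ 25.5 -70.2] F [ 0.02 -0.95 -0.17] F tool [-0.31  0.9   0.17] M [ 0.03  0.14 -0.03] gw 0.0006
0 nan nan
  return _methods._mean(a, axis=axis, dtype=dtype,
  ret = um.true_divide(
```

>>> {"method": "step_arm", "body": {"plan": [{"dx": 0,"dy": 0,"dz": 0.2,"rx": 0,"ry": 0,"rz": 0,"claw": 1},{"dx": 0,"dy": 0,"dz": 0.2,"rx": 0,"ry": 0,"rz": 0,"claw": 1},{"dx": 0,"dy": 0,"dz": 0.09,"rx": 0,"ry": 0,"rz": 0,"claw": 1},{"dx": 0,"dy": 0,"dz": 0,"rx": 0,"ry": 0,"rz": 0,"claw": 1},{"dx": -0.045,"dy": 0,"dz": 0,"rx": 0,"ry": 0,"rz": 0,"claw": 1},{"dx": -0.045,"dy": 0,"dz": 0,"rx": 0,"ry": 0,"rz": 0,"claw": 1},{"dx": 0,"dy": 0,"dz": 0,"rx": 0,"ry": 0,"rz": 0,"claw": 1}]}}

```text
time_s: 8.4
ee_pos: [0.5333, 0.0629, 0.0992]
eef_rot: [3.141, -0.001, 0.36]
force: [-0.6, -0.7, 0.1]
grip_width: 0.0004
grip_force: 0.0
```

```bash
python3 -c "
from h import *
rel()"
```

```text
t 8.4 tcp [0.5333 0.0629 0.0992] lever-frame phi 110.62 tool xy mm [ 16.82 -69.97] F [-0.61 -0.68  0.1 ] F tool [-0.81  0.42 -0.1 ] M [ 0.05  0.07 -0.04] gw 0.0004
```

>>> {"method": "step_arm", "body": {"plan": [{"dx": -0.028,"dy": 0,"dz": 0,"rx": 0,"ry": 0,"rz": 0,"claw": 1},{"dx": -0.0492,"dy": -0.0081,"dz": 0,"rx": 0,"ry": 0,"rz": -0.0444,"claw": 1},{"dx": -0.0492,"dy": -0.0081,"dz": 0,"rx": 0,"ry": 0,"rz": -0.0444,"claw": 1},{"dx": -0.0492,"dy": -0.0081,"dz": 0,"rx": 0,"ry": 0,"rz": -0.0444,"claw": 1},{"dx": -0.0492,"dy": -0.0081,"dz": 0,"rx": 0,"ry": 0,"rz": -0.0444,"claw": 1},{"dx": -0.0492,"dy": -0.0081,"dz": 0,"rx": 0,"ry": 0,"rz": -0.0444,"claw": 1},{"dx": -0.0492,"dy": -0.0081,"dz": 0,"rx": 0,"ry": 0,"rz": -0.0444,"claw": 1},{"dx": -0.0492,"dy": -0.0081,"dz": 0,"rx": 0,"ry": 0,"rz": -0.0444,"claw": 1},{"dx": -0.0492,"dy": -0.0081,"dz": 0,"rx": 0,"ry": 0,"rz": -0.0444,"claw": 1}]}}

```text
time_s: 9.3
ee_pos: [0.4953, 0.0456, 0.099]
eef_rot: [3.141, -0.001, 0.921]
force: [-0.2, 2.6, 1.6]
grip_width: 0.0003
grip_force: 1.3
```

```bash
python3 -c "
from h import *
rel()"
```

```text
t 9.3 tcp [0.4953 0.0456 0.099 ] lever-frame phi 142.76 tool xy mm [ 14.67 -70.02] F [-0.25  2.57  1.61] F tool [ 1.89 -1.75 -1.61] M [ 0.53  0.06 -0.  ] gw 0.0003
```

>>> {"method": "step_arm", "body": {"plan": [{"dx": -0.0492,"dy": -0.0081,"dz": 0,"rx": 0,"ry": 0,"rz": -0.0444,"claw": 1},{"dx": -0.0492,"dy": -0.0081,"dz": 0,"rx": 0,"ry": 0,"rz": -0.0444,"claw": 1},{"dx": -0.0492,"dy": -0.0081,"dz": 0,"rx": 0,"ry": 0,"rz": -0.0444,"claw": 1},{"dx": -0.0492,"dy": -0.0081,"dz": 0,"rx": 0,"ry": 0,"rz": -0.0444,"claw": 1},{"dx": -0.0492,"dy": -0.0081,"dz": 0,"rx": 0,"ry": 0,"rz": -0.0444,"claw": 1},{"dx": -0.0492,"dy": -0.0081,"dz": 0,"rx": 0,"ry": 0,"rz": -0.0444,"claw": 1},{"dx": 0,"dy": 0,"dz": 0,"rx": 0,"ry": 0,"rz": 0,"claw": 1}]}}

```text
time_s: 10.0
ee_pos: [0.4774, 0.0213, 0.0987]
eef_rot: [3.141, -0.0, 1.337]
force: [0.7, -0.4, 0.6]
grip_width: 0.0002
grip_force: 0.0
```

```bash
python3 - <<'E'
from h import *
rel(); o,p=wrist(); save(p,'w4.png')
E
```

```text
t 10.0 tcp [0.4774 0.0213 0.0987] lever-frame phi 166.62 tool xy mm [ 14.03 -69.98] F [ 0.74 -0.37  0.6 ] F tool [-0.18  0.81 -0.6 ] M [-0.03  0.05 -0.06] gw 0.0002
```

View pics/w4.png

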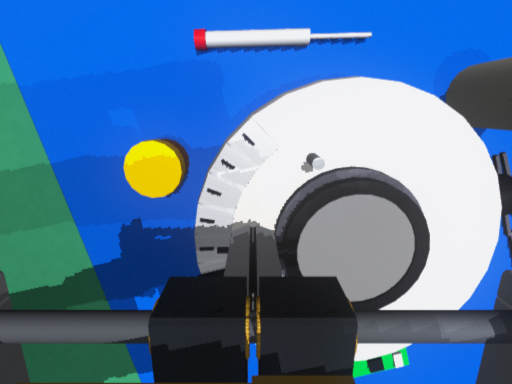

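The hand hides the mark from here, so I push to just short, lift off and measure.

>>> {"method": "step_arm", "body": {"plan": [{"dx": -0.0368,"dy": -0.0064,"dz": 0,"rx": 0,"ry": 0,"rz": -0.0333,"claw": 1},{"dx": -0.0368,"dy": -0.0064,"dz": 0,"rx": 0,"ry": 0,"rz": -0.0333,"claw": 1},{"dx": -0.0245,"dy": -0.0045,"dz": 0,"rx": 0,"ry": 0,"rz": -0.0222,"claw": 1},{"dx": -0.0122,"dy": -0.0023,"dz": 0,"rx": 0,"ry": 0,"rz": -0.0111,"claw": 1},{"dx": 0,"dy": 0,"dz": 0,"rx": 0,"ry": 0,"rz": 0,"claw": 1},{"dx": 0,"dy": 0,"dz": 0,"rx": 0,"ry": 0,"rz": 0,"claw": 1}]}}

```text
time_s: 10.65
ee_pos: [0.4738, 0.0111, 0.0985]
eef_rot: [3.141, 0.0, 1.492]
force: [-0.7, 0.8, 0.8]
grip_width: 0.0005
grip_force: 0.4
```

```bash
python3 -c "
from h import *
rel()"
```

```text
t 10.65 tcp [0.4738 0.0111 0.0985] lever-frame phi 175.48 tool xy mm [ 14.18 -69.77] F [-0.65  0.78  0.84] F tool [ 0.72 -0.71 -0.84] M [ 0.11  0.07 -0.02] gw 0.0005
```

>>> {"method": "step_arm", "body": {"plan": [{"dx": 0.05,"dy": 0,"dz": 0,"rx": 0,"ry": 0,"rz": 0,"claw": 1},{"dx": 0.05,"dy": 0,"dz": 0,"rx": 0,"ry": 0,"rz": 0,"claw": 1},{"dx": 0,"dy": 0,"dz": -0.3,"rx": 0,"ry": 0,"rz": 0,"claw": 1},{"dx": 0,"dy": 0,"dz": -0.3,"rx": 0,"ry": 0,"rz": 0,"claw": 1},{"dx": -0.3,"dy": 0,"dz": -0.2,"rx": 0,"ry": 0,"rz": 0,"claw": 1},{"dx": -0.3,"dy": 0,"dz": 0,"rx": 0,"ry": 0,"rz": 0,"claw": 1},{"dx": -0.3,"dy": 0,"dz": 0,"rx": 0,"ry": 0,"rz": 0,"claw": 1},{"dx": 0,"dy": 0,"dz": 0,"rx": 0,"ry": 0,"rz": 0,"claw": 1},{"dx": 0,"dy": 0,"dz": 0,"rx": 0,"ry": 0,"rz": 0,"claw": 1},{"dx": 0,"dy": 0,"dz": 0,"rx": 0,"ry": 0,"rz": 0,"claw": 1}]}}

```text
time_s: 11.65
ee_pos: [0.4675, -0.0679, 0.1783]
eef_rot: [-3.141, -0.0, 1.494]
force: [-0.0, -0.4, -0.1]
grip_width: 0.0006
grip_force: 0.0
```

```bash
python3 - <<'E'
from h import *
rel(); o,p=wrist()
l,t,r,b=[int(f(k)) for f,k in zip((max,max,min,min),((0,0),(0,0),(512,512),(384,384)))]
u,v=proj(p,[C[0]-.09,C[1],.06]); print(u,v)
u,v=int(u),int(v); x0,y0=max(u-60,0),max(v-45,0); cr=p['img'][y0:y0+90,x0:x0+120]; print(x0,y0)
cv2.imwrite('pics/w5.png',cv2.cvtColor(cv2.resize(cr,None,fx=6,fy=6,interpolation=cv2.INTER_CUBIC),cv2.COLOR_RGB2BGR))
np.savez('w5.npz',**{k:p[k] for k in('img','z_map','fx','fy','cx','cy','R','t')})
E
```

```text
t 11.65 tcp [ 0.4675 -0.0679  0.1783] lever-frame phi 175.59 tool xy mm [-64.99 -69.89] F [-0.03 -0.43 -0.11] F tool [-0.43  0.01  0.11] M [ 0.05  0.02 -0.01] gw 0.0006
229.7378254410338 132.31363063514664
169 87
```

View pics/w5.png

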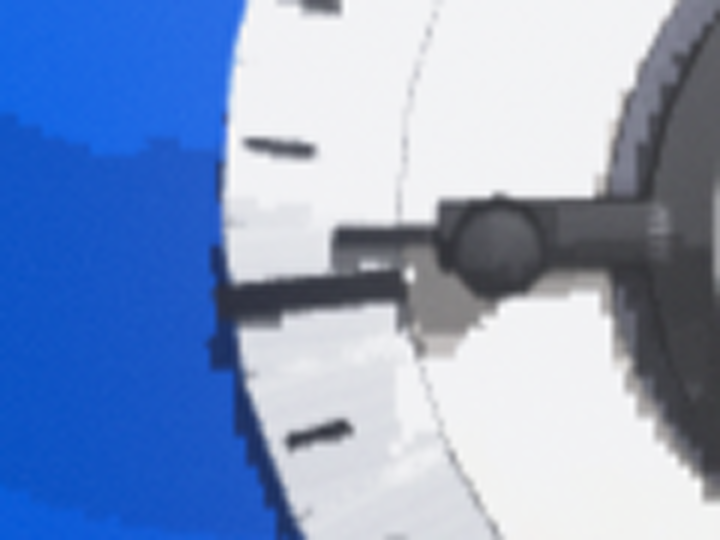

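Crop offset is (169,87) at 6×. The pointer tip is at crop (335,236) and the mark runs from (220,300) to (405,285), so the pointer is a few degrees short, on the clockwise side. Computing the angle.

```bash
cat >> h.py <<'E'
def ray(p,u,v,z):
    d=p['R'].T@np.array([(u-p['cx'])/p['fx'],(v-p['cy'])/p['fy'],1]); o=-p['R'].T@p['t']; return o+d*(z-o[2])/d[2]
def angles(p,c=C,lo=165,hi=195):
    a=np.arange(lo,hi,.1); th=np.radians(a)
    G=polar(p,.059,c,np.arange(.0965,.111,.0005),th).mean(1); H=polar(p,.0655,c,np.arange(.083,.092,.0005),th).mean(1)
    out=[]
    for g in(G,H):
        k=np.argmin(g); s=abs(a-a[k])<3; w=np.clip((g.min()+np.percentile(g,80))/2-g,0,None)*s; out.append((w*a).sum()/w.sum())
    return np.round(out,2),G,H
E
python3 - <<'E'
from h import *
p=dict(np.load('w5.npz'))
def A(u,v,z,c=C):
    X=ray(p,169+u/6-.4,87+v/6-.4,z); d=X[:2]-c; return round(np.degrees(np.arctan2(d[1],d[0]))%360,2),round(np.hypot(*d)*1e3,1)
print('mark',A(220,300,.059),A(405,285,.059),'pointer',A(335,236,.065),A(435,236,.065),'posttop',A(500,245,.109))
# centre refit from this picture (ring top circle by depth)
W=cloud(p); z=W[...,2]
print(angles(p)[0])
m=(p['img'].max(2)<80)&(abs(z-.068)<.005)&(np.hypot(W[...,0]-C[0],W[...,1]-C[1])<.052)
from scipy.optimize import least_squares
P=W[m][:,:2]; d=P-C; a=np.arctan2(d[:,1],d[:,0]);rr=np.hypot(*d.T);e=[]
for k in np.linspace(-np.pi,np.pi,91)[:-1]:
    s=(a>=k)&(a<k+np.pi/45)&(abs(abs(a)-np.pi)>.25)
    if s.sum()>3: e.append(P[np.argmax(np.where(s,rr,0))])
e=np.array(e); f=least_squares(lambda x:np.hypot(*(e-x).T)-.0485,C,loss='soft_l1',f_scale=.001); print(f.x,len(e),angles(p,f.x)[0])
E
```

```text
mark (np.float64(181.08), np.float64(112.1)) (np.float64(181.39), np.float64(84.6)) pointer (np.float64(176.3), np.float64(93.8)) (np.float64(176.43), np.float64(79.5)) posttop (np.float64(175.52), np.float64(70.0))
[181.3  176.99]
[ 0.5409764  -0.00802113] 55 [181.6  181.02]
```

>>> {"method": "step_arm", "body": {"plan": [{"dx": 0.3,"dy": 0,"dz": 0,"rx": 0,"ry": 0,"rz": 0,"claw": 1},{"dx": 0.3,"dy": 0,"dz": 0,"rx": 0,"ry": 0,"rz": 0,"claw": 1},{"dx": 0.3,"dy": 0,"dz": 0,"rx": 0,"ry": 0,"rz": 0,"claw": 1},{"dx": 0,"dy": 0,"dz": 0,"rx": 0,"ry": 0,"rz": 0,"claw": 1},{"dx": 0,"dy": 0,"dz": 0.3,"rx": 0,"ry": 0,"rz": 0,"claw": 1},{"dx": 0,"dy": 0,"dz": 0.3,"rx": 0,"ry": 0,"rz": 0,"claw": 1},{"dx": 0,"dy": 0,"dz": 0.2,"rx": 0,"ry": 0,"rz": 0,"claw": 1},{"dx": -0.04,"dy": 0,"dz": 0,"rx": 0,"ry": 0,"rz": 0,"claw": 1},{"dx": -0.03,"dy": 0,"dz": 0,"rx": 0,"ry": 0,"rz": 0,"claw": 1},{"dx": 0,"dy": 0,"dz": 0,"rx": 0,"ry": 0,"rz": 0,"claw": 1}]}}

```text
time_s: 12.7
ee_pos: [0.4745, 0.0136, 0.0997]
eef_rot: [3.14, 0.0, 1.493]
force: [-0.1, -0.4, 0.4]
grip_width: 0.0003
grip_force: 0.0
```

```bash
python3 -c "
from h import *
rel()"
```

```text
t 12.7 tcp [0.4745 0.0136 0.0997] lever-frame phi 175.55 tool xy mm [ 16.78 -69.22] F [-0.14 -0.38  0.4 ] F tool [-0.39 -0.11 -0.4 ] M [ 0.   -0.03 -0.  ] gw 0.0003
```

>>> {"method": "step_arm", "body": {"plan": [{"dx": -0.026,"dy": 0,"dz": 0,"rx": 0,"ry": 0,"rz": 0,"claw": 1},{"dx": -0.0122,"dy": -0.0023,"dz": 0,"rx": 0,"ry": 0,"rz": -0.0111,"claw": 1},{"dx": -0.0122,"dy": -0.0023,"dz": 0,"rx": 0,"ry": 0,"rz": -0.0111,"claw": 1},{"dx": -0.0122,"dy": -0.0023,"dz": 0,"rx": 0,"ry": 0,"rz": -0.0111,"claw": 1},{"dx": -0.0122,"dy": -0.0023,"dz": 0,"rx": 0,"ry": 0,"rz": -0.0111,"claw": 1},{"dx": -0.0061,"dy": -0.0011,"dz": 0,"rx": 0,"ry": 0,"rz": -0.0055,"claw": 1},{"dx": 0,"dy": 0,"dz": 0,"rx": 0,"ry": 0,"rz": 0,"claw": 1},{"dx": 0,"dy": 0,"dz": 0,"rx": 0,"ry": 0,"rz": 0,"claw": 1}]}}

```text
time_s: 13.5
ee_pos: [0.4723, 0.0059, 0.0984]
eef_rot: [-3.141, 0.0, 1.572]
force: [-0.6, 1.1, 0.7]
grip_width: 0.0004
grip_force: 0.4
```

```bash
python3 -c "
from h import *
rel()"
```

```text
t 13.5 tcp [0.4723 0.0059 0.0984] lever-frame phi 180.05 tool xy mm [ 14.49 -69.85] F [-0.6   1.09  0.65] F tool [ 1.09 -0.6  -0.65] M [0.15 0.02 0.02] gw 0.0004
```

>>> {"method": "step_arm", "body": {"plan": [{"dx": -0.004,"dy": 0,"dz": 0,"rx": 0,"ry": 0,"rz": 0,"claw": 1},{"dx": 0,"dy": 0,"dz": 0,"rx": 0,"ry": 0,"rz": 0,"claw": 1}]}}

```text
time_s: 13.7
ee_pos: [0.4723, 0.0056, 0.0984]
eef_rot: [-3.141, -0.0, 1.572]
force: [-0.5, 1.9, 0.4]
grip_width: 0.001
grip_force: 0.8
```

```bash
python3 -c "
from h import *
rel()"
```

```text
t 13.7 tcp [0.4723 0.0056 0.0984] lever-frame phi 180.05 tool xy mm [ 14.16 -69.84] F [-0.48  1.88  0.44] F tool [ 1.88 -0.48 -0.44] M [ 0.27 -0.03  0.02] gw 0.001
```

>>> {"method": "step_arm", "body": {"plan": [{"dx": 0.05,"dy": 0,"dz": 0,"rx": 0,"ry": 0,"rz": 0,"claw": 1},{"dx": 0.05,"dy": 0,"dz": 0,"rx": 0,"ry": 0,"rz": 0,"claw": 1},{"dx": 0,"dy": 0,"dz": -0.3,"rx": 0,"ry": 0,"rz": 0,"claw": 1},{"dx": 0,"dy": 0,"dz": -0.3,"rx": 0,"ry": 0,"rz": 0,"claw": 1},{"dx": -0.3,"dy": 0,"dz": -0.2,"rx": 0,"ry": 0,"rz": 0,"claw": 1},{"dx": -0.3,"dy": 0,"dz": 0,"rx": 0,"ry": 0,"rz": 0,"claw": 1},{"dx": -0.3,"dy": 0,"dz": 0,"rx": 0,"ry": 0,"rz": 0,"claw": 1},{"dx": 0,"dy": 0,"dz": 0,"rx": 0,"ry": 0,"rz": 0,"claw": 1},{"dx": 0,"dy": 0,"dz": 0,"rx": 0,"ry": 0,"rz": 0,"claw": 1},{"dx": 0,"dy": 0,"dz": 0,"rx": 0,"ry": 0,"rz": 0,"claw": 1}]}}

```text
time_s: 14.7
ee_pos: [0.4725, -0.0736, 0.1783]
eef_rot: [-3.141, -0.0, 1.572]
force: [0.8, -0.4, 0.9]
grip_width: 0.0002
grip_force: 0.0
```

```bash
python3 - <<'E'
from h import *
rel(); o,p=wrist()
u,v=proj(p,[C[0]-.09,C[1],.06]); 
u,v=int(u),int(v); x0,y0=max(u-50,0),max(v-37,0); cr=p['img'][y0:y0+75,x0:x0+100]; print(x0,y0)
cv2.imwrite('pics/w6.png',cv2.cvtColor(cv2.resize(cr,None,fx=8,fy=8,interpolation=cv2.INTER_CUBIC),cv2.COLOR_RGB2BGR))
np.savez('w6.npz',**{k:p[k] for k in('img','z_map','fx','fy','cx','cy','R','t')}); print(angles(p)[0])
E
```

```text
t 14.7 tcp [ 0.4725 -0.0736  0.1783] lever-frame phi 180.09 tool xy mm [-64.99 -69.84] F [ 0.81 -0.39  0.88] F tool [-0.39  0.81 -0.88] M [ 0.04 -0.03 -0.03] gw 0.0002
179 87
[181.32 181.02]
```

View pics/w6.png

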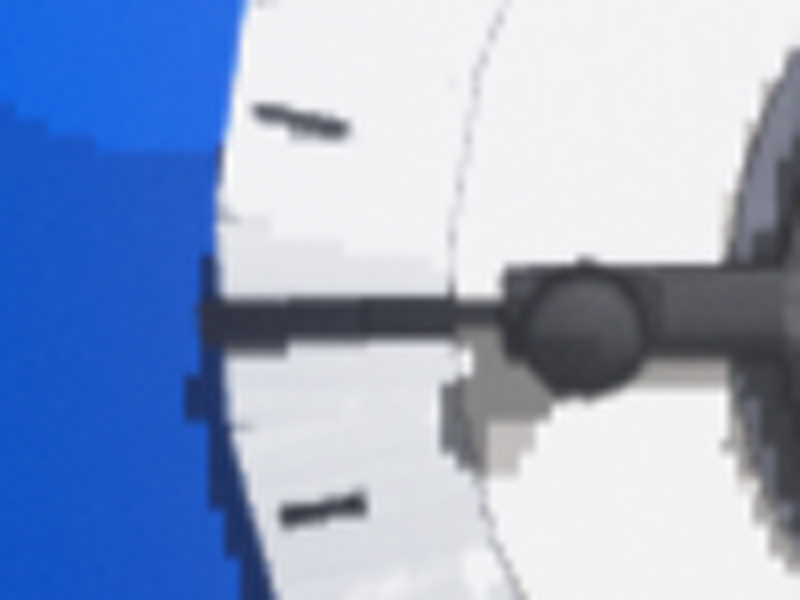

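The pointer (crop y about 313 at x = 480) now runs into the mark (y 298–342 at x = 440). Computing the residual.

```bash
python3 - <<'E'
from h import *
p=dict(np.load('w6.npz')); g=p['img'].mean(2)
def A(u,v,z):
    d=ray(p,u,v,z)[:2]-C; return round(np.degrees(np.arctan2(d[1],d[0]))%360,2),round(np.hypot(*d)*1e3,1)
for c in range(206,244,3):
    print(c,g[118:134,c].round().astype(int))
def ctr(c):   # subpixel crossings at half level
    col=g[118:136,c]; lvl=130; i=np.where(col<lvl)[0]; a,b=i[0],i[-1]
    return 118+a-(lvl-col[a])/(col[a-1]-col[a]),118+b+(lvl-col[b])/(col[b+1]-col[b])
for c in(210,214,218,222): 
    a,b=ctr(c); print('mark',c,a,b,A(c,a,.059),A(c,b,.057))
for c in(226,230,234,237,239,240,241): 
    a,b=ctr(c); print('ptr',c,a,b,A(c,a,.064),A(c,b,.064))
E
```

```text
206 [187 177 153 149 148 131  76  59  56  56  57  58  64  75  85  85]
209 [228 228 228 226 225 208 129  69  59  57  58  66  93 156 218 223]
212 [229 228 228 225 226 208 129  69  61  61  60  68  95 156 218 222]
215 [229 229 229 228 224 203 107  63  60  60  67 111 184 217 223 223]
218 [230 229 229 227 226 205 104  65  61  63  68 115 193 224 224 225]
221 [231 229 229 228 227 205 105  65  63  64  68 116 194 223 226 226]
224 [240 231 229 228 226 204  89  59  59  57  66 119 199 224 226 226]
227 [240 232 230 228 226 204  89  64  65  63  70 138 220 226 227 227]
230 [241 232 229 229 228 205  90  67  65  64  71 141 220 227 227 226]
233 [243 242 239 229 228 205  92  67  67  64  72 142 222 227 227 227]
236 [242 241 241 241 239 225 141  75  69  82 109 121 164 215 219 202]
239 [243 243 243 243 242 231 148  78  70  84 117 132 133 133 133 133]
242 [243 232 158 102  93  93  75  65  59  56  59  60  65  82 113 131]
mark 210 124.0 130.58522727272728 (np.float64(179.99), np.float64(107.0)) (np.float64(183.08), np.float64(107.6))
mark 214 124.0427807486631 130.36746987951807 (np.float64(180.0), np.float64
[... 458 characters left out ...]
25592417 (np.float64(179.63), np.float64(89.0)) (np.float64(182.45), np.float64(89.2))
ptr 234 123.63636363636364 128.8468899521531 (np.float64(179.61), np.float64(85.6)) (np.float64(182.55), np.float64(85.7))
ptr 237 124.26315789473684 128.68333333333334 (np.float64(179.96), np.float64(83.0)) (np.float64(182.53), np.float64(83.1))
ptr 239 124.260663507109 128.86666666666667 (np.float64(179.95), np.float64(81.3)) (np.float64(182.7), np.float64(81.4))
ptr 240 124.24528301886792 130.14285714285714 (np.float64(179.94), np.float64(80.4)) (np.float64(183.5), np.float64(80.6))
ptr 241 123.96363636363637 131.6315789473684 (np.float64(179.77), np.float64(79.5)) (np.float64(184.44), np.float64(79.8))
```

Residual is about 0.3° (0.5 mm at the tip), which is within measurement noise. The hand is clear at 160 mm above the surface. Handing in.

```bash
python3 -c "
from station import hand_in
print(hand_in())"
```

```text
the job is handed in; nothing more can be done
None
```

I pushed the lever clockwise to its stop, then back until the pointer lined up with the long mark to within about 0.3° by measurement, and handed in at about 15 s with the hand clear.

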